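# Refit the drip deck in the wing of the sink-side rack

## Task

Put the drip deck back in the rack's wing: take it by its lifting bar, angle its tongue into the groove of the wing's near rail, then lower it flat and press its far edge down until the spring catch snaps over it, and let go. Ease it in by feel and never force it, for the tongue is thin: a push of about one kilogram is plenty. Leave the saucer, the moka pot base and the scrubbing brush as they stand on the rack.

Things in the scene. Friction and masses are not known exactly. Their poses are not given: they have to be found in the camera images.
- tray: Fixed steel drip tray, 268 mm (its x) by 476 mm (y), rim 12 mm high. Origin: centre of its underside; x away from the robot's side, z up. In its -y half stands the rack, slatted, 52 mm high, with a dowel gallery to 121 mm. In its +y half stands the rack's wing, an open frame 236 by 196 mm on screw feet (they do not slip): up to 10 mm off along x and 6 mm up or down, unmeasured.
- groove (a point): Nominal centre of the mouth of the groove in the wing's near rail; the true mouth is up to 10 mm off along x and up to 6 mm off in height (y and yaw are exact). The groove runs along the wing's whole bay, 148 mm; it is 12 mm high (6 below to 6 above) and 16 mm deep towards -x. Its upper lip ends in a face at the mouth, up to 20 mm above; its lower lip sticks out 24 mm into the bay. Axes: the tray's.
- ledge (a point): Nominal middle of the wing's ledge for the deck's far edge (it shares the groove's offsets): 166 mm beyond the mouth, level with the lower lip, 6 mm below the groove's middle. The far rail's face, 6 mm farther, and the bay's side rails, 74 mm to either side, rise 16 mm above it; the near rail's upper lip 26 mm. The seated deck's top is 16 mm above it.
- catch (a joint): Brass spring catch on the far rail, 32 mm wide, mid-bay. 0: sprung out, its nose 7 mm over the bay with its underside 17 mm above the ledge; grows as it is pushed back (+x), to 0.009 m. It yields at 3 N, 0.5 N more per mm. The deck's far edge, pressed down on its steep bevel (19 to 31 mm above the ledge), pushes it back about 5 mm; it snaps out over the seated deck. Thumb tab: 36 mm above the ledge.
- deck: Loose slatted wooden drip deck, 0.2 to 0.35 kg: body 170 mm (its x) by 140 mm (y) by 16 mm thick, with a tongue all along its -x edge and a dark lifting bar across its middle. Origin: centre of the body's underside; x points from the tongue to the far edge, z up. It starts flat on the tiles, bar up.
- deck_bar (a point): Centre of the deck's lifting bar, where it is grasped: 18 mm wide (deck's x), 18 mm high, 84 mm long (deck's y), on two 12 mm posts 29.5 mm to either side, 20 mm clear above the deck's top. This point is 45 mm above the deck's underside, over its centre. Axes as the deck's.
- deck_tongue (a point): Tip of the tongue, mid-length, mid-thickness: 14 mm beyond the shoulder (deck x = -99 mm), 5.5 mm above the underside. It is 5 mm thick for its first 7 mm, then 9 mm (1 to 10 mm above the underside) up to the shoulder. It enters with the deck's far edge raised about 8 to 18 degrees; flat and home, it is 14 mm inside the true mouth.
- deck_far (a point): Middle of the upper far edge of the deck (deck x = +85 mm, 16 mm above the underside). The 27 mm next to this edge is a solid batten, good to press on. Axes as the deck's.
- saucer: White espresso saucer, 106 mm across, 16 mm high, on the rack; to be left alone. Origin: centre of its underside.
- moka_base: Open stainless base of a moka pot, 78 mm across, 68 mm high, on the rack; to be left alone. Origin: centre of its underside.
- brush: Green plastic scrubbing brush, 140 by 52 mm, 67 mm high with its arched grip, on the rack; to be left alone. Origin: centre of its underside.
There are look-alikes about, which are no part of the job. Several things look just like the deck: the one meant starts farthest to the robot's left.

How it is judged:
On the way:
1. the deck's tongue is down at the groove of the wing's near rail while its far edge is still raised (x of deck_tongue in the frame of groove between -0.03 and 0.006 m and z of deck_tongue in the frame of groove between -0.014 and 0.012 m and angle between deck's own z axis and vertical between 0.08 and 0.6 rad), for 0.1 s.
At the end, for the whole second after the job is handed in: The deck lies flat (within 0.02 rad) and square (0.045 rad) in the wing's bay at the groove's height, tongue in the groove, far edge down on its ledge with the catch sprung back out over it (joint under 2 mm), at rest and let go (x of deck_tongue in the frame of groove between -0.027 and -0.0005 m and z of deck_tongue in the frame of groove between -0.0085 and 0.0085 m and z of deck_far in the frame of groove below 0.0175 m and angle between deck's own z axis and vertical below 0.02 rad and angle between the x axis of deck and the x axis of tray, either way round below 0.045 rad and value of joint catch below 0.002 m and linear speed of deck below 0.01 m/s); the robot touches nothing.
It fails at once if the deck is forced: more than 30 N between the deck and the rack, its wing or its tray (contact force between deck and tray above 30 N).
It fails at once if the tongue is forced: more than 13 N between the deck and a lip or the back of the groove (contact force between deck and upper_lip above 13 N or contact force between deck and lower_lip above 13 N or contact force between deck and groove_back above 13 N).
It fails at once if the saucer, moka pot base or brush is shifted by more than 15 mm (distance of any of saucer, moka_base, brush from where it was at the start of the episode above 0.015 m).
It also fails if it takes over 58 s, if anything falls off the work surface, if the arm or the gripper's body presses on something with over 40 N, if the wrist force passes 120 N, or if a joint passes its speed limit or range.

## Robot

A 7-joint arm with a two-finger parallel gripper is mounted at the origin on the work surface. World frame = base frame: x ahead of the robot, y to its left, z up, the work surface at z = 0. Lengths are in m, angles in rad, forces in N, time in s.
With the tool pointing down it reaches from about 0.4 to 0.85 m from the base axis. Payload 10.4 kg.
Tool frame: the origin (TCP) lies at the very end of the fingers, on their centre line; the grasp point (between the pads) lies 19 mm behind it (manip.grip_point_offset is the distance from the TCP to the grasp point, in m); z points along the fingers, y is the line along which they close (so a half turn about z gives the same grasp; the last joint's range is limited). The gripper opens to 85 mm and grips with 20 to 120 N. Pads are 22 mm wide; open, the fingers measure 114 mm over their backs; the gripper's body (76 mm by 85 mm) begins 54 mm behind the grasp point. The pads swing forward as they close: fully open they stand 13 mm farther back than shut.
Start: joints at [-1.35, 0.332, -0.065, 1.46, 0.022, 1.35, -0.088], TCP at [0.151, 0.607, 0.231] pointing down, gripper open.
Joint ranges: [-2.6, 2.6], [-0.5, 2.12], [-1.47, 1.34], [0.16, 2.42], [-1.27, 4.41], [0.06, 2.06], [-2.6, 2.6]. Speed limits (rad/s): [2.22, 2.22, 2.79, 2.79, 3.14, 3.14, 3.14].

## Interface

Orientations are given as a unit quaternion [x, y, z, w].
In Python, from workcell import manip gives the robot as it stands. The module is installed in compiled form; this text tells all that it offers.
- The arm moves only by the shell command python3 -m inch 'ROWS' [OPENING] [FORCE]. ROWS is JSON, a list of rows, each a list of 2 entries, a list of its own where there are three numbers: the shift along the tool's x, y, z each as a share of 0.08 m, from -1 to 1, then the turn, a rotation vector about the tool's x, y, z each as a share of 45 degrees, from -1 to 1. A call has exactly 10 rows; each row is the pose to reach, as a shift and turn from the pose commanded when the call began, along the tool's axes at that moment; what a row does not reach only later rows make up. A row lasts 1/10 s, in which the tool goes at most 50 mm and 8.59 degrees, less where a joint would pass 70% of its speed; a pose out of reach is approached as far as the arm can. A call with a number of a shift or a turn outside -1 to 1 is refused whole. A call with a gripper value outside its range is refused whole. OPENING is the opening, from 0 (shut) to 1 (fully open), set as the call begins (- or left out, the last holds). The fingers move at their own pace and stop on an object; FORCE is the grip in N (left out, the last holds). Time passes only in rows, so rows that repeat a pose let the fingers close, or fill a call up. It gives the time, the measured TCP pose, the force, the opening and the grip force at its end, in the units of the state.
- manip.get_obs(): the state, without advancing time (a new reading comes with each control period).
- manip.camera(name): name is "scene" or "side" or "wrist"; returns the picture (384x512x3 uint8, red, green, blue); there is no depth.
- manip.camera_params(name): a dict with "fov_y" (degrees; the focal length in pixels is half the picture's height over the tangent of half this angle, whatever the lens; pixels are square), "cx", "cy" (the principal point, pixels), "camera_from_world" (4x4, takes a point from world to camera coordinates); the wrist camera has in their place "T_tool_cam" (4x4, takes a point from camera to tool coordinates, whose origin is the TCP and whose axes are the flange's). Camera axes: x right, y up, looking along -z (the intrinsics and any distortion apply to the point x, -y, -z); pixel columns grow to the right and rows downward; lengths in m; the calibration is good to about 2 mm. The wrist camera is an equidistant fisheye: a pixel r from the principal point sees the ray r / f radians off the axis. A picture is of the moment at which its call begins: read the wrist's pose just before it. camera_params takes no time and is no camera call.
- manip.hand_in(): hands the job in; it is judged then, once.
The state is a dict: "clock": time; "joint_pos": joint angles; "joint_velocities": joint speeds; "tau": joint torques, N m; "position": TCP position; "ee_rot": TCP orientation; "ft_force": force on the tool from outside, world axes, zero at the start; "torque": the same for the moment, N m; "grip_width": opening from 0.0 (shut) to 1.0 (fully open); "grasp_force": force on a finger pad.
Only numpy, scipy, OpenCV 4.12 (cv2) and the standard library are available. Lean on these libraries where they do the work, as an engineer would, in place of code of your own. Each camera call takes 0.05 s, during which the arm holds its last target. There are 200 camera calls.

## Working session

There is one attempt and no reset: what is moved stays moved. The work goes in short steps, Python scripts to look and compute and a shell command to move; the robot and the scene stay as the last step left them, time stands still between calls to the robot, and variables do not carry over. Pictures are saved under pics/ and viewed, at most 11 in all, crops included, and the job is handed in when it is done.

```bash
mkdir -p pics; cat > h.py <<'E'
import numpy as np, cv2
from workcell import manip
from scipy.spatial.transform import Rotation as R
def snap(n,f):
    o=manip.get_obs(); im=manip.camera(n); cv2.imwrite('pics/'+f,im[:,:,::-1]); return o,im
def ray(n,u,v,o=None):
    p=manip.camera_params(n); f=192/np.tan(np.radians(p['fov_y'])/2)
    a,b=(u-p['cx'])/f,(v-p['cy'])/f
    if n=='wrist':
        r=np.hypot(a,b); s=np.sin(r)/r if r>1e-9 else 1
        d=np.array([a*s,-b*s,-np.cos(r)]); T=np.array(p['T_tool_cam'])
        Rt=R.from_quat(o['ee_rot']).as_matrix()
        return np.array(o['position'])+Rt@T[:3,3], Rt@T[:3,:3]@d
    M=np.array(p['camera_from_world']); Rm=M[:3,:3]
    return -Rm.T@M[:3,3], Rm.T@np.array([a,-b,-1])
def onz(n,u,v,z,o=None):
    c,d=ray(n,u,v,o); return c+d*(z-c[2])/d[2]
def proj(n,P,o=None):
    p=manip.camera_params(n); f=192/np.tan(np.radians(p['fov_y'])/2)
    if n=='wrist':
        T=np.array(p['T_tool_cam']); q=R.from_quat(o['ee_rot']).as_matrix().T@(np.array(P)-o['position']); c=T[:3,:3].T@(q-T[:3,3])
        r=np.hypot(c[0],c[1]); t=np.arctan2(r,-c[2]); return np.array([p['cx']+f*t*c[0]/r,p['cy']-f*t*c[1]/r])
    M=np.array(p['camera_from_world']); c=M[:3,:3]@P+M[:3,3]
    return np.array([p['cx']+f*c[0]/-c[2],p['cy']-f*c[1]/-c[2]])
def tri(a,b):
    (c1,d1),(c2,d2)=a,b
    s=np.linalg.lstsq(np.c_[d1,-d2],c2-c1,rcond=None)[0]
    p,q=c1+s[0]*d1,c2+s[1]*d2; return (p+q)/2,np.linalg.norm(p-q)
E
python3 - <<'E'
from h import *
o=manip.get_obs(); print(o)
ims=[]
for n in('scene','side','wrist'):
    _,im=snap(n,n+'0.png'); p=manip.camera_params(n); print(n,p['fov_y'],p['cx'],p['cy'],[k for k in p])
    if n!='wrist': print(ray(n,256,192))
E
```

```text
{'clock': 0.0, 'joint_pos': array([-1.34958077,  0.33286399, -0.06468364,  1.46094109,  0.02157502,
        1.34987423, -0.08848933]), 'joint_velocities': array([-4.67482095e-04, -1.32239492e-04,  7.78364757e-05,  2.16651294e-03,
       -2.47944850e-04, -4.39641905e-04,  1.84561443e-04]), 'tau': array([-1.49375392e-04, -6.25437570e+01,  4.92240465e-02, -3.91613102e+01,
        1.61247054e-02,  9.89572029e-03, -4.72467931e-07]), 'position': array([0.15079676, 0.60615708, 0.2305209 ]), 'ee_rot': array([ 1.21600709e-01,  9.92578855e-01, -6.93432956e-04, -6.23525491e-05]), 'ft_force': array([-1.05019072, -0.63510926,  0.02514035]), 'torque': array([-0.01498801, -0.01599295,  0.01048076]), 'grasp_force': 0.0, 'grip_width': 1.0013194285703284}
scene 44.72662872997286 261.37014448211664 189.0289911303779 ['fov_y', 'cx', 'cy', 'camera_from_world']
(array([ 1.21279217, -0.24031008,  1.15057432]), array([-0.55489015,  0.24130536, -0.79626729]))
side 43.35076177077207 256.2002017373586 187.91153094647473 ['fov_y', 'cx', 'cy', 'camera_from_world']
(array([-0.19867817, -0.83103884,  0.80919499]), array([ 0.47728762,  0.68074611, -0.5557455 ]))
wrist 65.70646984690485 259.3223503807626 194.75334173589457 ['fov_y', 'cx', 'cy', 'T_tool_cam']
```

View pics/scene0.png

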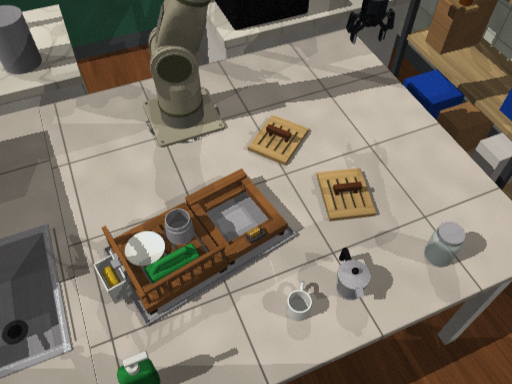

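View pics/side0.png

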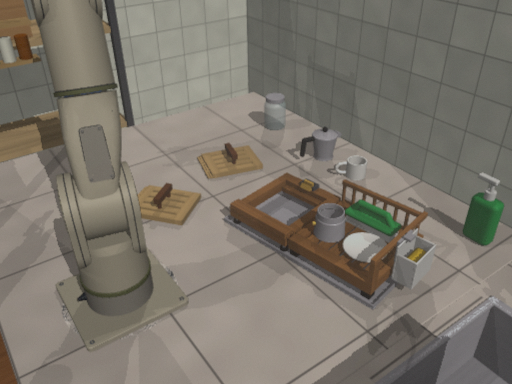

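View pics/wrist0.png

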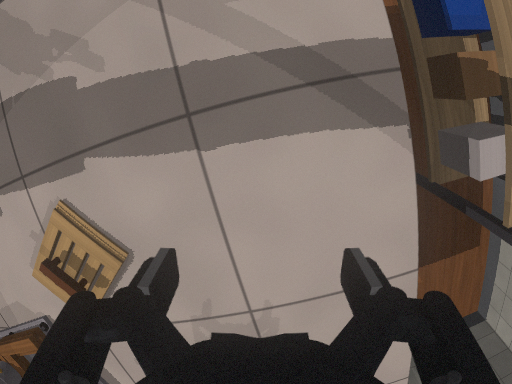

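```bash
python3 - <<'E'
from h import *
s=cv2.imread('pics/scene0.png'); d=cv2.imread('pics/side0.png')
for u,v in((280,138),(346,193)): print(onz('scene',u,v,.016))
for u,v in((165,203),(230,160)): print('side',onz('side',u,v,.016))
c=lambda im,x,y,w,h:cv2.resize(im[y:y+h,x:x+w],(400,300),interpolation=cv2.INTER_CUBIC)
m=np.vstack([np.hstack([c(s,300,150,100,75),c(s,180,165,120,90)]),np.hstack([c(d,190,130,90,68),c(d,225,165,120,90)])])
cv2.imwrite('pics/m.png',m)
E
```

```text
[0.24451754 0.26711814 0.016     ]
[0.53320398 0.35535077 0.016     ]
side [0.23950824 0.24896217 0.016     ]
side [0.52340582 0.34529969 0.016     ]
```

View pics/m.png

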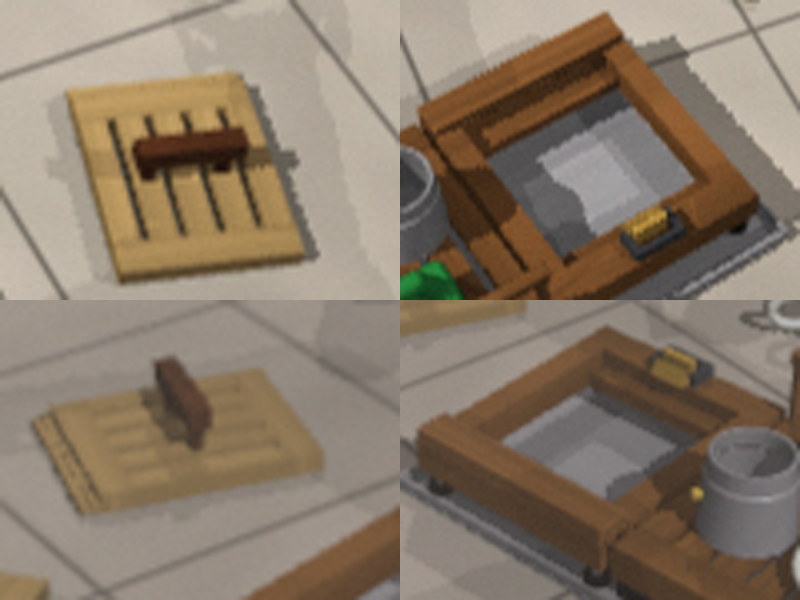

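```bash
python3 - <<'E'
from h import *
S=lambda x,y:(300+x/4,150+y/4); W=lambda x,y:(180+x*.3,165+y*.3)
D=lambda x,y:(190+x*.225,130+(y-300)*68/300); V=lambda x,y:(225+x*.3,165+(y-300)*.3)
print('deck top corners scene')
P=[onz('scene',*S(*c),.016) for c in((68,92),(242,73),(304,258),(120,277))]
for p in P: print(p.round(4))
print('side');Q=[onz('side',*D(*c),.016) for c in((50,408),(265,369),(323,467),(98,510))]
for p in Q: print(p.round(4))
print('mean',np.mean(P,0),np.mean(Q,0))
print('bar ends top z.054', [onz('scene',*S(*c),.054).round(4) for c in((134,145),(245,130))],[onz('side',*D(*c),.054).round(4) for c in((166,358),(200,403))])
T=lambda n,a,b:print(n,*[x.round(4) for x in tri(ray('scene',*a),ray('side',*b))])
T('near +y wing top outer',W(608,14),V(418,420)) if 0 else None
# scene: top (608,14)= near(-x),+y corner ; left (422,105)= near,-y ; right (757,195)= far,+y
# side: left (418,422)= near,+y?; bottom (610,528)= near,-y ; top (606,328)= far,+y
T('nearY+',W(608,14),V(418,425)); T('nearY-',W(422,108),V(612,530)); T('farY+',W(757,195),V(606,330))
T('catch top mid',W(650,215),V(682,352))
for u,v in((297,234),(152,318)): print('tray far corners',onz('scene',u,v,.012))
for u,v in((229,218),(385,287)): print('tray near side',onz('side',u,v,.012))
E
```

```text
deck top corners scene
[0.4281 0.3105 0.016 ]
[0.4649 0.4478 0.016 ]
[0.6376 0.3972 0.016 ]
[0.599  0.2636 0.016 ]
side
[0.4659 0.4338 0.016 ]
[0.6319 0.3883 0.016 ]
[0.5802 0.241  0.016 ]
[0.4194 0.2867 0.016 ]
mean [0.53241087 0.35479351 0.016     ] [0.52432759 0.33746687 0.016     ]
bar ends top z.054 [array([0.5192, 0.3136, 0.054 ]), array([0.5394, 0.3977, 0.054 ])] [array([0.5425, 0.3883, 0.054 ]), array([0.5248, 0.3152, 0.054 ])]
nearY+ [0.6594 0.1349 0.1206] 0.4391
nearY- [ 0.6633 -0.0483  0.1129] 0.4575
farY+ [0.8599 0.1105 0.1621] 0.4527
catch top mid [0.8471 0.029  0.1763] 0.4505
tray far corners [0.60452102 0.15345952 0.012     ]
tray far corners [ 0.68471384 -0.29520052  0.012     ]
tray near side [0.35157602 0.08467195 0.012     ]
tray near side [ 0.49694578 -0.34699939  0.012     ]
```

```bash
python3 - <<'E'
from h import *
W=lambda x,y:(180+(x-400)*.3,165+y*.3)
V=lambda x,y:(225+(x-400)*.3,165+(y-300)*.3)
T=lambda n,a,b:print(n,*[x.round(4) for x in tri(ray('scene',*a),ray('side',*b))])
T('nearY+',W(608,14),V(418,425)); T('nearY-',W(422,108),V(612,530)); T('farY+',W(757,195),V(606,330))
T('catch top mid',W(650,215),V(682,352))
E
```

```text
nearY+ [0.3582 0.0853 0.0615] 0.0015
nearY- [ 0.3987 -0.1083  0.0628] 0.0118
farY+ [0.5844 0.1276 0.0496] 0.0056
catch top mid [0.5849 0.028  0.0778] 0.0086
```

```bash
cat >> h.py <<'E'
def pose(yaw,raise_=0):  # tool rotation: y along deck x at yaw deg, far edge raised deg
    r=R.from_euler('z',yaw-90,degrees=True)*R.from_quat([0,0,0,1])*R.from_euler('x',180,degrees=True)
    # x=dy,y=dx,z=down
    c,s=np.cos(np.radians(yaw)),np.sin(np.radians(yaw))
    M=np.array([[-s,c,0],[c,s,0],[0,0,-1.]])
    return R.from_matrix(M)*R.from_euler('x',-raise_,degrees=True)
def plan(P,Rt,n=1,o=None):
    o=o or manip.get_obs(); p0=np.array(o['position']); r=R.from_quat(o['ee_rot'])
    dv=(r.inv()*Rt).as_rotvec()
    for k in range(n):
        a=r*R.from_rotvec(dv*k/n)
        print('shift',(a.inv().apply((np.array(P)-p0)/n)/.08).round(3),'turn',(dv/n/np.radians(45)).round(3))
E
python3 - <<'E'
from h import *
print(manip.camera_params('wrist')['T_tool_cam'])
plan([.532,.354,.13],pose(-15.5),5)
E
```

```text
[[ 3.70327891e-04  9.51042188e-01  3.09060867e-01  7.92815044e-02]
 [ 9.99999888e-01 -4.42931537e-04  1.64753077e-04  1.08058777e-04]
 [ 2.93579932e-04  3.09060772e-01 -9.51042246e-01 -1.41915960e-01]
 [ 0.00000000e+00  0.00000000e+00  0.00000000e+00  1.00000000e+00]]
shift [-1.077 -0.382  0.252] turn [-0.     0.     0.407]
shift [-1.142 -0.024  0.252] turn [-0.     0.     0.407]
shift [-1.092  0.336  0.252] turn [-0.     0.     0.407]
shift [-0.932  0.662  0.252] turn [-0.     0.     0.407]
shift [-0.676  0.921  0.252] turn [-0.     0.     0.407]
```

```bash
python3 -m inch '[[[-0.1,-0.04,0.02],[0,0,0.05]],[[-0.2,-0.08,0.04],[0,0,0.1]],[[-0.35,-0.12,0.08],[0,0,0.15]],[[-0.5,-0.15,0.1],[0,0,0.2]],[[-0.6,-0.19,0.15],[0,0,0.25]],[[-0.7,-0.23,0.18],[0,0,0.3]],[[-0.8,-0.27,0.2],[0,0,0.35]],[[-0.9,-0.3,0.22],[0,0,0.4]],[[-1,-0.34,0.25],[0,0,0.41]],[[-1,-0.38,0.25],[0,0,0.41]]]'
python3 -m inch '[[[-0.1,0,0.02],[0,0,0.05]],[[-0.2,0,0.04],[0,0,0.1]],[[-0.35,0,0.08],[0,0,0.15]],[[-0.5,0,0.1],[0,0,0.2]],[[-0.6,-0.01,0.15],[0,0,0.25]],[[-0.7,-0.01,0.18],[0,0,0.3]],[[-0.8,-0.02,0.2],[0,0,0.35]],[[-0.9,-0.02,0.22],[0,0,0.4]],[[-1,-0.02,0.25],[0,0,0.45]],[[-1,-0.02,0.25],[0,0,0.5]]]'
python3 -m inch '[[[-0.1,0.04,0.02],[0,0,0.05]],[[-0.2,0.08,0.04],[0,0,0.1]],[[-0.35,0.12,0.08],[0,0,0.15]],[[-0.5,0.16,0.1],[0,0,0.2]],[[-0.6,0.2,0.15],[0,0,0.25]],[[-0.7,0.24,0.18],[0,0,0.3]],[[-0.8,0.28,0.2],[0,0,0.35]],[[-0.9,0.31,0.22],[0,0,0.4]],[[-1,0.33,0.25],[0,0,0.45]],[[-1,0.35,0.25],[0,0,0.5]]]'
python3 - <<'E'
from h import *
plan([.532,.354,.13],pose(-15.5),3)
E
```

```text
clock: 1.15
position: [0.2225, 0.5569, 0.2109]
ee_rot: [0.28, 0.96, -0.0, 0.0]
ft_force: [0.2, 0.2, -0.5]
grip_width: 0.997
grasp_force: 0.0
clock: 2.15
position: [0.2893, 0.5125, 0.191]
ee_rot: [0.463, 0.886, -0.0, 0.0]
ft_force: [-0.2, -0.2, -0.2]
grip_width: 0.999
grasp_force: 0.0
clock: 3.15
position: [0.3578, 0.4628, 0.171]
ee_rot: [0.627, 0.779, -0.0, 0.0]
ft_force: [-0.0, 0.2, -1.0]
grip_width: 0.999
grasp_force: 0.0
shift [-0.598  0.612  0.171] turn [0.    0.    0.206]
shift [-0.491  0.701  0.171] turn [0.    0.    0.206]
shift [-0.372  0.771  0.171] turn [0.    0.    0.206]
```

```bash
python3 -m inch '[[[-0.08,0.09,0.02],[0,0,0.03]],[[-0.16,0.18,0.04],[0,0,0.06]],[[-0.26,0.28,0.08],[0,0,0.09]],[[-0.36,0.4,0.1],[0,0,0.12]],[[-0.46,0.5,0.12],[0,0,0.15]],[[-0.56,0.6,0.14],[0,0,0.18]],[[-0.66,0.7,0.16],[0,0,0.21]],[[-0.74,0.8,0.18],[0,0,0.25]],[[-0.8,0.9,0.2],[0,0,0.28]],[[-0.85,0.95,0.2],[0,0,0.3]]]'
python3 - <<'E'
from h import *
o,im=snap('wrist','w1.png'); print(proj('wrist',[.532,.354,.054],o))
plan([.532,.354,.13],pose(-15.5),1)
E
```

```text
clock: 4.15
position: [0.4465, 0.4139, 0.155]
ee_rot: [0.713, 0.701, -0.0, 0.0]
ft_force: [-0.2, -0.1, -0.2]
grip_width: 1.001
grasp_force: 0.0
[349.20830342 252.73631957]
shift [-0.72   1.075  0.315] turn [0.001 0.001 0.32 ]
```

View pics/w1.png

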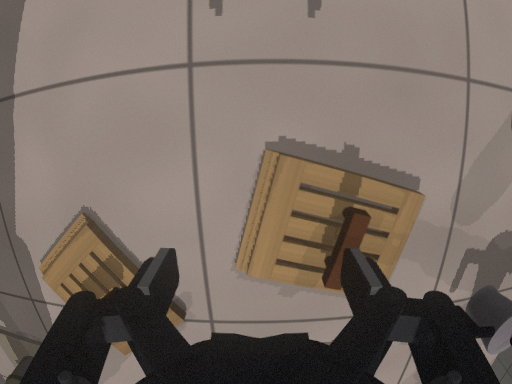

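```bash
python3 - <<'E'
from h import *
o=manip.get_obs()
im=cv2.imread('pics/w1.png').astype(int)
b,g,r=im[...,0],im[...,1],im[...,2]
m=((r<125)&(r>60)&(r-b>40)&(r-g>30)).astype(np.uint8); m[:,:300]=0;m[:,385:]=0;m[:195]=0;m[300:]=0
n,l,st,c=cv2.connectedComponentsWithStats(m); k=1+st[1:,4].argmax(); print(st[k])
q=cv2.boxPoints(cv2.minAreaRect(np.argwhere(l==k)[:,::-1].astype(np.float32))); print(q)
A=[onz('wrist',*x,.054,o) for x in q]; print(np.round(A,4),np.mean(A,0))
for u,v in((276,151),(424,193),(245,272)): print(onz('wrist',u,v,.016,o).round(4))
E
```

```text
[350 225  11  15  43]
[[349.54715 226.41508]
 [357.8679  224.03773]
 [361.83017 237.90565]
 [353.50943 240.283  ]]
[[0.5299 0.3812 0.054 ]
 [0.5379 0.3832 0.054 ]
 [0.5436 0.3686 0.054 ]
 [0.5354 0.3665 0.054 ]] [0.53673265 0.37487876 0.054     ]
[0.4637 0.4448 0.016 ]
[0.6294 0.3997 0.016 ]
[0.4292 0.3109 0.016 ]
```

```bash
python3 - <<'E'
from h import *
plan([.530,.3555,.13],pose(-15),1)
E
python3 -m inch '[[[-0.07,0.1,0.03],[0,0,0.03]],[[-0.14,0.2,0.06],[0,0,0.06]],[[-0.21,0.3,0.1],[0,0,0.1]],[[-0.28,0.4,0.13],[0,0,0.13]],[[-0.35,0.5,0.16],[0,0,0.17]],[[-0.42,0.6,0.2],[0,0,0.2]],[[-0.5,0.7,0.23],[0,0,0.23]],[[-0.56,0.8,0.26],[0,0,0.26]],[[-0.63,0.9,0.29],[0,0,0.29]],[[-0.7,1,0.31],[0,0,0.31]]]'
python3 - <<'E'
from h import *
plan([.530,.3555,.028],pose(-15),2)
E
```

```text
shift [-0.702  1.05   0.315] turn [0.001 0.001 0.308]
clock: 5.2
position: [0.5254, 0.3566, 0.1302]
ee_rot: [0.793, 0.609, -0.0, -0.0]
ft_force: [0.1, 0.3, 0.4]
grip_width: 0.997
grasp_force: 0.0
shift [0.001 0.03  0.639] turn [-0.  0.  0.]
shift [0.001 0.03  0.639] turn [-0.  0.  0.]
```

```bash
python3 -m inch '[[[0,0.06,0.1],[0,0,0]],[[0,0.06,0.2],[0,0,0]],[[0,0.06,0.3],[0,0,0]],[[0,0.06,0.4],[0,0,0]],[[0,0.06,0.5],[0,0,0]],[[0,0.06,0.6],[0,0,0]],[[0,0.06,0.7],[0,0,0]],[[0,0.06,0.8],[0,0,0]],[[0,0.06,0.9],[0,0,0]],[[0,0.06,0.95],[0,0,0]]]'
python3 -m inch '[[[0,0,0.05],[0,0,0]],[[0,0,0.1],[0,0,0]],[[0,0,0.15],[0,0,0]],[[0,0,0.2],[0,0,0]],[[0,0,0.25],[0,0,0]],[[0,0,0.29],[0,0,0]],[[0,0,0.32],[0,0,0]],[[0,0,0.32],[0,0,0]],[[0,0,0.32],[0,0,0]],[[0,0,0.32],[0,0,0]]]'
python3 -m inch '[[[0,0,0],[0,0,0]],[[0,0,0],[0,0,0]],[[0,0,0],[0,0,0]],[[0,0,0],[0,0,0]],[[0,0,0],[0,0,0]],[[0,0,0],[0,0,0]],[[0,0,0],[0,0,0]],[[0,0,0],[0,0,0]],[[0,0,0],[0,0,0]],[[0,0,0],[0,0,0]]]' 0 60
```

```text
clock: 6.2
position: [0.5291, 0.3556, 0.0535]
ee_rot: [0.793, 0.61, -0.0, -0.0]
ft_force: [-0.4, 1.2, -0.0]
grip_width: 1.002
grasp_force: 0.0
clock: 7.2
position: [0.5296, 0.3559, 0.0291]
ee_rot: [0.793, 0.61, 0.0, -0.0]
ft_force: [-0.3, 0.0, 0.3]
grip_width: 0.999
grasp_force: 0.0
clock: 8.2
position: [0.5297, 0.3559, 0.0292]
ee_rot: [0.793, 0.61, 0.0, -0.0]
ft_force: [0.6, 0.1, 5.0]
grip_width: 0.197
grasp_force: 59.6
```

```bash
python3 -m inch '[[[0,0,-0.05],[0,0,0]],[[0,0,-0.1],[0,0,0]],[[0,0,-0.2],[0,0,0]],[[0,0,-0.3],[0,0,0]],[[0,0,-0.4],[0,0,0]],[[0,0,-0.5],[0,0,0]],[[0,0,-0.6],[0,0,0]],[[0,0,-0.7],[0,0,0]],[[0,0,-0.8],[0,0,0]],[[0,0,-0.9],[0,0,0]]]'
python3 - <<'E'
from h import *
plan([.492,.011,.17],pose(11),4)
E
```

```text
clock: 9.2
position: [0.5294, 0.3558, 0.1016]
ee_rot: [0.793, 0.61, 0.0, -0.0]
ft_force: [0.1, 0.5, -2.0]
grip_width: 0.196
grasp_force: 58.8
shift [-1.071  0.163 -0.214] turn [ 0.    -0.    -0.144]
shift [-1.083  0.042 -0.214] turn [ 0.    -0.    -0.144]
shift [-1.081 -0.081 -0.214] turn [ 0.    -0.    -0.144]
shift [-1.065 -0.202 -0.214] turn [ 0.    -0.    -0.144]
```

```bash
python3 -m inch '[[[-0.06,0.01,-0.05],[0,0,-0.02]],[[-0.16,0.03,-0.1],[0,0,-0.03]],[[-0.28,0.05,-0.15],[0,0,-0.05]],[[-0.4,0.07,-0.2],[0,0,-0.06]],[[-0.52,0.09,-0.25],[0,0,-0.08]],[[-0.64,0.11,-0.3],[0,0,-0.09]],[[-0.76,0.13,-0.33],[0,0,-0.11]],[[-0.86,0.15,-0.35],[0,0,-0.12]],[[-0.94,0.16,-0.36],[0,0,-0.13]],[[-1,0.16,-0.36],[0,0,-0.14]]]'
python3 -m inch '[[[-0.06,0,-0.05],[0,0,-0.02]],[[-0.16,0,-0.1],[0,0,-0.03]],[[-0.28,0.01,-0.15],[0,0,-0.05]],[[-0.4,0.02,-0.2],[0,0,-0.06]],[[-0.52,0.02,-0.25],[0,0,-0.08]],[[-0.64,0.03,-0.3],[0,0,-0.09]],[[-0.76,0.03,-0.33],[0,0,-0.11]],[[-0.86,0.04,-0.35],[0,0,-0.12]],[[-0.94,0.04,-0.36],[0,0,-0.13]],[[-1,0.04,-0.36],[0,0,-0.14]]]'
python3 -m inch '[[[-0.06,0,0],[0,0,-0.02]],[[-0.16,-0.01,0],[0,0,-0.03]],[[-0.28,-0.02,0],[0,0,-0.05]],[[-0.4,-0.03,0],[0,0,-0.06]],[[-0.52,-0.04,0],[0,0,-0.08]],[[-0.64,-0.05,0],[0,0,-0.09]],[[-0.76,-0.06,0],[0,0,-0.11]],[[-0.86,-0.07,0],[0,0,-0.12]],[[-0.94,-0.08,0],[0,0,-0.13]],[[-1,-0.08,0],[0,0,-0.14]]]'
python3 - <<'E'
from h import *
o,im=snap('wrist','w2.png'); snap('scene','s2.png')
plan([.492,.011,.16],pose(11),1)
E
```

```text
clock: 10.2
position: [0.5213, 0.2745, 0.1298]
ee_rot: [0.758, 0.652, 0.0, -0.0]
ft_force: [0.5, -0.1, -2.2]
grip_width: 0.198
grasp_force: 58.9
clock: 11.2
position: [0.5125, 0.1951, 0.1586]
ee_rot: [0.721, 0.693, 0.0, -0.0]
ft_force: [0.9, -0.1, -2.6]
grip_width: 0.201
grasp_force: 58.8
clock: 12.2
position: [0.5029, 0.1154, 0.1586]
ee_rot: [0.682, 0.732, 0.0, -0.0]
ft_force: [0.5, -0.5, -2.4]
grip_width: 0.197
grasp_force: 58.8
shift [-1.29  -0.228 -0.018] turn [ 0.    -0.    -0.155]
```

View pics/w2.png

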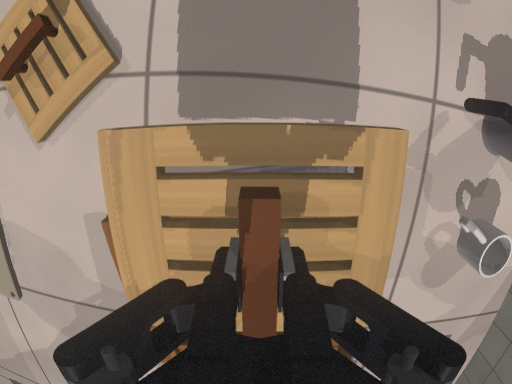

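```bash
python3 - <<'E'
from h import *
o=manip.get_obs()
z=o['position'][2]-.029+.016
r=R.from_quat(o['ee_rot'])
for u,v in((98,130),(408,130),(130,285),(386,290)): print(((r.inv().apply(onz('wrist',u,v,z,o)-o['position']))*1000).round(1))
s=cv2.imread('pics/scene0.png')[164:249,182:296]
s=cv2.resize(s,None,fx=7,fy=7,interpolation=cv2.INTER_CUBIC); cv2.imwrite('pics/wz.png',s); print(s.shape)
E
```

```text
[ 68.1 -92.6  13. ]
[67.5 84.  13. ]
[-35.6 -87.9  13. ]
[-39.6  86.9  13. ]
(595, 798, 3)
```

View pics/wz.png

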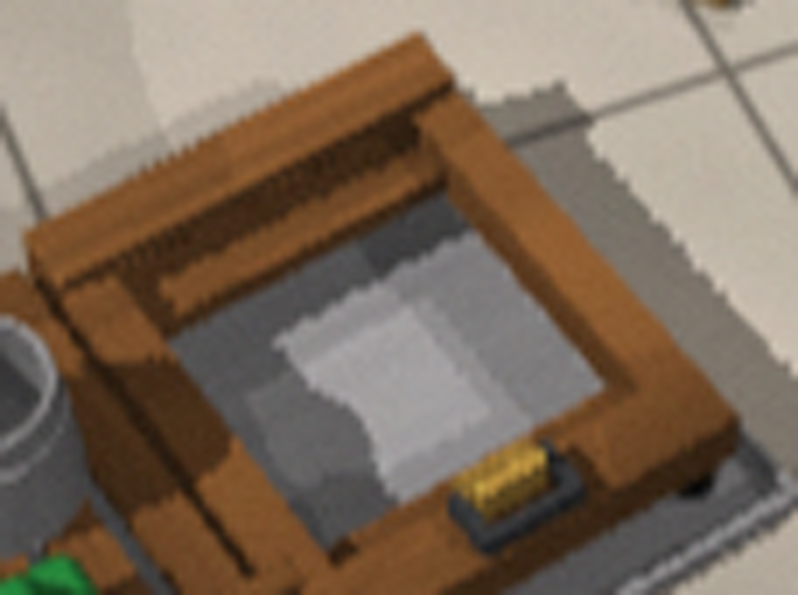

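```bash
python3 - <<'E'
from h import *
C=lambda x,y,z:onz('scene',182+(x-3)/7,164+(y-3)/7,z)
t=np.radians(11); X=np.array([np.cos(t),np.sin(t)]);Y=np.array([-X[1],X[0]])
def pr(n,x,y,z):
    p=C(x,y,z)[:2]; print(n,p.round(4),'wing axes',(np.array([p@X,p@Y])*1000).round(1))
pr('outer -y',28,240,.062);pr('outer +y',418,35,.062);pr('inner -y',65,283,.062);pr('inner +y',452,85,.062)
pr('side+ inner near',415,118,.052);pr('side+ inner far',635,385,.052);pr('side+ outer far',735,415,.052);pr('side- inner near',120,280,.052);pr('side- inner far',335,560,.052)
pr('far rail inner a',605,440,.052) ; pr('side- inner bottom?',180,335,.036)
pr('lowlip edge a',180,325,.036);pr('lowlip edge b',445,185,.036);pr('catch nose',545,445,.06);pr('catch nose L',470,490,.06)
pr('tray corner',795,475,.012)
E
```

```text
outer -y [ 0.3941 -0.1064] wing axes [ 366.6 -179.7]
outer +y [0.3543 0.0836] wing axes [363.8  14.5]
inner -y [ 0.421  -0.0993] wing axes [ 394.3 -177.8]
inner +y [0.386  0.0865] wing axes [395.5  11.3]
side+ inner near [0.3892 0.0679] wing axes [395.   -7.7]
side+ inner far [0.5522 0.0979] wing axes [560.7  -9.3]
side+ outer far [0.5812 0.1289] wing axes [595.1  15.6]
side- inner near [ 0.4211 -0.0766] wing axes [ 398.8 -155.6]
side- inner far [ 0.5811 -0.0434] wing axes [ 562.1 -153.5]
far rail inner a [0.5716 0.0759] wing axes [575.6 -34.6]
side- inner bottom? [ 0.446  -0.0605] wing axes [ 426.2 -144.5]
lowlip edge a [ 0.4412 -0.0588] wing axes [ 421.8 -141.9]
lowlip edge b [0.4164 0.0704] wing axes [422.2 -10.4]
catch nose [0.5691 0.0507] wing axes [568.3 -58.8]
catch nose L [0.5768 0.0153] wing axes [569.1 -95. ]
tray corner [0.5946 0.1524] wing axes [612.8  36.1]
```

```bash
cat >> h.py <<'E'
t=np.radians(11); WX=np.array([np.cos(t),np.sin(t)]);WY=np.array([-WX[1],WX[0]])
def tip_target(X,Z,Y,a,n=1,yaw=11):  # deck tongue tip in wing axes (mm), raise a deg
    r=pose(yaw,a); off=r.apply([0,-.099,.0235]); p=np.r_[(X*WX+Y*WY)/1000,Z/1000]
    plan(p-np.r_[off[:2]@WX*WX,off[2]],r,n)
def tip():
    o=manip.get_obs(); r=R.from_quat(o['ee_rot']); p=o['position']+r.apply([0,-.099,.0235]); y=r.apply([0,1,0])
    print('tip XZ',(p[:2]@WX*1e3).round(1),(p[2]*1e3).round(1),'TCP Y',(o['position'][:2]@WY*1e3).round(1),'raise',np.degrees(np.arcsin(y[2])).round(2),'yaw',np.degrees(np.arctan2(y[1],y[0])).round(2),'F',np.array(o['ft_force']).round(1),'M',np.array(o['torque']).round(2))
E
python3 - <<'E'
from h import *
tip(); tip_target(405,95,-80.5,17,2)
E
```

```text
tip XZ 417.5 135.0 TCP Y 17.2 raise 0.0 yaw 4.0 F [-0.5 -0.4 -1.4] M [-0.04 -0.   -0.05]
shift [-0.623 -0.068  0.076] turn [-0.189  0.012 -0.077]
shift [-0.618 -0.116  0.057] turn [-0.189  0.012 -0.077]
```

```bash
python3 -m inch '[[[-0.06,-0.01,0],[-0.02,0,-0.01]],[[-0.12,-0.01,0.01],[-0.04,0,-0.02]],[[-0.18,-0.02,0.02],[-0.06,0,-0.02]],[[-0.24,-0.03,0.03],[-0.08,0,-0.03]],[[-0.3,-0.03,0.04],[-0.1,0,-0.04]],[[-0.36,-0.04,0.05],[-0.12,0.01,-0.05]],[[-0.43,-0.05,0.05],[-0.14,0.01,-0.06]],[[-0.5,-0.05,0.06],[-0.16,0.01,-0.06]],[[-0.56,-0.06,0.07],[-0.18,0.01,-0.07]],[[-0.62,-0.07,0.08],[-0.19,0.01,-0.08]]]'
python3 -m inch '[[[-0.06,-0.01,0],[-0.02,0,-0.01]],[[-0.12,-0.02,0.01],[-0.04,0,-0.02]],[[-0.18,-0.03,0.02],[-0.06,0,-0.02]],[[-0.24,-0.04,0.02],[-0.08,0,-0.03]],[[-0.3,-0.05,0.03],[-0.1,0,-0.04]],[[-0.36,-0.06,0.04],[-0.12,0.01,-0.05]],[[-0.43,-0.08,0.04],[-0.14,0.01,-0.06]],[[-0.5,-0.1,0.05],[-0.16,0.01,-0.06]],[[-0.58,-0.12,0.06],[-0.18,0.01,-0.07]],[[-0.63,-0.13,0.06],[-0.19,0.01,-0.08]]]'
python3 - <<'E'
from h import *
tip(); tip_target(405,60,-80.5,17,1)
E
```

```text
clock: 13.3
position: [0.5007, 0.0656, 0.152]
ee_rot: [0.656, 0.751, 0.058, 0.048]
ft_force: [0.2, -0.4, -2.0]
grip_width: 0.201
grasp_force: 58.8
clock: 14.3
position: [0.4977, 0.0141, 0.1454]
ee_rot: [0.627, 0.765, 0.114, 0.096]
ft_force: [-0.4, -0.1, -3.0]
grip_width: 0.202
grasp_force: 58.8
tip XZ 403.6 93.8 TCP Y -81.2 raise 17.15 yaw 11.32 F [-0.4 -0.1 -3. ] M [-0.09  0.46 -0.02]
shift [ 0.009 -0.107  0.412] turn [0.003 0.002 0.007]
```

```bash
python3 -m inch '[[[0,-0.01,0.04],[0,0,0]],[[0,-0.02,0.08],[0,0,0]],[[0,-0.03,0.12],[0,0,0]],[[0,-0.04,0.16],[0,0,0]],[[0,-0.05,0.2],[0,0,0]],[[0,-0.06,0.24],[0,0,0]],[[0.01,-0.07,0.28],[0,0,0]],[[0.01,-0.08,0.32],[0,0,0]],[[0.01,-0.09,0.36],[0,0,0]],[[0.01,-0.1,0.4],[0,0,0]]]'
python3 - <<'E'
from h import *
tip(); tip_target(405,45,-80.5,17,1)
o,a=snap('scene','s3.png'); o,b=snap('side','d3.png'); _,w=snap('wrist','w3.png')
c=lambda im,x,y,w,h:cv2.resize(im[y:y+h,x:x+w,::-1],(400,300),interpolation=cv2.INTER_CUBIC)
cv2.imwrite('pics/m3.png',np.vstack([np.hstack([c(a,180,150,120,90),c(b,220,150,120,90)]),np.hstack([c(w,0,80,256,192),c(w,256,80,256,192)])]))
E
```

```text
clock: 15.3
position: [0.4997, 0.0159, 0.1124]
ee_rot: [0.627, 0.765, 0.114, 0.096]
ft_force: [0.3, 0.3, -2.2]
grip_width: 0.193
grasp_force: 58.9
tip XZ 405.9 60.9 TCP Y -79.8 raise 17.12 yaw 11.31 F [ 0.3  0.3 -2.2] M [-0.03  0.43 -0.03]
shift [-0.008 -0.068  0.189] turn [0.003 0.002 0.007]
```

View pics/m3.png

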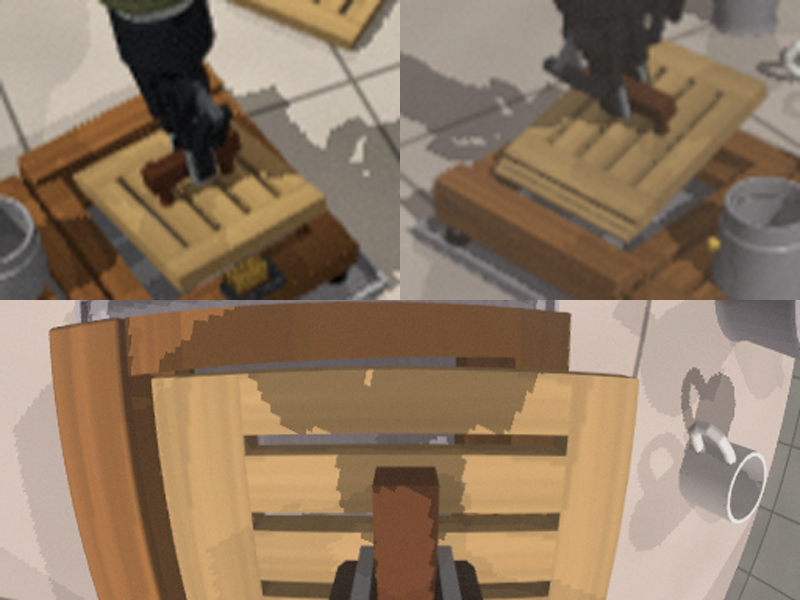

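```bash
python3 - <<'E'
from h import *
o=manip.get_obs(); U=lambda x,y:(x*.64,80+(y-300)*.64)
r=R.from_quat(o['ee_rot']); n=r.apply([0,0,1]); p0=o['position']+r.apply([0,0,.013])
def w(P): return (np.array([P[:2]@WX,P[:2]@WY,P[2]])*1e3).round(1)
for x,y in((200,358),(245,358),(130,322),(128,345),(145,450),(165,580)):
    print('rail',w(onz('wrist',*U(x,y),.062 if x<180 and x!=200 else .052,o)))
for x,y in((153,377),(637,377),(185,600)):
    c,d=ray('wrist',*U(x,y),o); print('deck',w(c+d*((p0-c)@n)/(d@n)))
E
```

```text
rail [423.9  -7.2  52. ]
rail [442.8  -8.7  52. ]
rail [397.2  10.1  62. ]
rail [395.9   1.2  62. ]
rail [398.9 -41.4  62. ]
rail [ 396.9 -100.8   62. ]
deck [408.2 -11.8  72.5]
deck [576.8 -11.5 124.4]
deck [ 406.8 -105.9   72.3]
```

```bash
python3 -m inch '[[[0,-0.01,0.02],[0,0,0]],[[0,-0.02,0.04],[0,0,0]],[[0,-0.02,0.06],[0,0,0]],[[0,-0.03,0.08],[0,0,0]],[[0,-0.03,0.1],[0,0,0]],[[0,-0.04,0.12],[0,0,0]],[[0,-0.04,0.14],[0,0,0]],[[0,-0.05,0.16],[0,0,0]],[[0,-0.05,0.17],[0,0,0]],[[0,-0.05,0.17],[0,0,0]]]'
python3 -c 'from h import *;tip()'
python3 -m inch '[[[0,0,0.01],[0,0,0]],[[0,-0.01,0.01],[0,0,0]],[[0,-0.01,0.02],[0,0,0]],[[0,-0.01,0.02],[0,0,0]],[[0,-0.01,0.03],[0,0,0]],[[0,-0.01,0.03],[0,0,0]],[[0,-0.01,0.04],[0,0,0]],[[0,-0.01,0.04],[0,0,0]],[[0,-0.01,0.04],[0,0,0]],[[0,-0.01,0.04],[0,0,0]]]'
python3 -c 'from h import *;tip()'
```

```text
clock: 16.45
position: [0.4998, 0.0159, 0.0984]
ee_rot: [0.627, 0.765, 0.114, 0.095]
ft_force: [0.5, 0.1, -2.1]
grip_width: 0.197
grasp_force: 58.8
tip XZ 405.9 46.8 TCP Y -79.8 raise 17.1 yaw 11.32 F [ 0.5  0.1 -2.1] M [-0.08  0.46  0.02]
clock: 17.45
position: [0.5001, 0.0159, 0.0952]
ee_rot: [0.627, 0.765, 0.114, 0.096]
ft_force: [0.4, -0.1, -2.3]
grip_width: 0.196
grasp_force: 58.8
tip XZ 406.2 43.6 TCP Y -79.8 raise 17.11 yaw 11.31 F [ 0.4 -0.1 -2.3] M [-0.09  0.45 -0.02]
```

```bash
python3 -m inch '[[[0,0,0.005],[0,0,0]],[[0,0,0.01],[0,0,0]],[[0,0,0.015],[0,0,0]],[[0,-0.01,0.02],[0,0,0]],[[0,-0.01,0.025],[0,0,0]],[[0,-0.01,0.025],[0,0,0]],[[0,-0.01,0.025],[0,0,0]],[[0,-0.01,0.025],[0,0,0]],[[0,-0.01,0.025],[0,0,0]],[[0,-0.01,0.025],[0,0,0]]]' >/dev/null
python3 -c 'from h import *;tip()'
python3 -m inch '[[[0,0,0.005],[0,0,0]],[[0,0,0.01],[0,0,0]],[[0,0,0.015],[0,0,0]],[[0,-0.01,0.02],[0,0,0]],[[0,-0.01,0.025],[0,0,0]],[[0,-0.01,0.025],[0,0,0]],[[0,-0.01,0.025],[0,0,0]],[[0,-0.01,0.025],[0,0,0]],[[0,-0.01,0.025],[0,0,0]],[[0,-0.01,0.025],[0,0,0]]]' >/dev/null
python3 -c 'from h import *;tip()'
```

```text
tip XZ 406.0 41.5 TCP Y -79.8 raise 17.11 yaw 11.32 F [-0.1 -0.6 -1.5] M [-0.07  0.51  0.04]
tip XZ 406.9 40.1 TCP Y -79.8 raise 17.23 yaw 11.31 F [-0.3 -0.4  6.2] M [-0.09  0.72  0.01]
```

```bash
python3 - <<'E'
from h import *
tip_target(405,42.5,-79.8,14,1,11.1)
E
```

```text
shift [0.    0.001 0.034] turn [0.072 0.003 0.004]
```

```bash
python3 - <<'E'
from h import *
tip_target(396,42.3,-79.8,17,1,11.1)
E
python3 -m inch '[[[0,0.01,-0.025],[0,0,0]],[[0,0.01,-0.035],[0,0,0]],[[0,0,-0.04],[0,0,0]],[[0,-0.02,-0.045],[0,0,0]],[[0,-0.04,-0.05],[0,0,0]],[[0,-0.06,-0.06],[0,0,0]],[[0,-0.08,-0.065],[0,0,0]],[[0,-0.1,-0.07],[0,0,0]],[[0,-0.11,-0.07],[0,0,0]],[[0,-0.12,-0.07],[0,0,0]]]'
python3 - <<'E'
from h import *
tip();tip_target(388,42.3,-79.8,14,1,11.1)
E
```

```text
shift [ 0.001 -0.121 -0.062] turn [0.005 0.003 0.005]
clock: 20.45
position: [0.489, 0.0137, 0.0935]
ee_rot: [0.627, 0.765, 0.114, 0.096]
ft_force: [0.5, -0.1, -1.8]
grip_width: 0.2
grasp_force: 58.8
tip XZ 395.0 41.9 TCP Y -79.9 raise 17.12 yaw 11.31 F [ 0.5 -0.1 -1.8] M [-0.14  0.44  0.04]
shift [ 0.001 -0.067  0.037] turn [0.069 0.003 0.004]
```

```bash
python3 -m inch '[[[0,-0.01,0],[0.01,0,0]],[[0,-0.01,0.01],[0.02,0,0]],[[0,-0.02,0.015],[0.03,0,0]],[[0,-0.03,0.02],[0.04,0,0]],[[0,-0.04,0.025],[0.05,0,0]],[[0,-0.05,0.03],[0.06,0,0]],[[0,-0.055,0.035],[0.07,0,0]],[[0,-0.06,0.037],[0.07,0,0]],[[0,-0.065,0.037],[0.07,0,0]],[[0,-0.065,0.037],[0.07,0,0]]]'
python3 - <<'E'
from h import *
tip();tip_target(384,42,-79.8,11,1,11.1)
E
```

```text
clock: 21.45
position: [0.485, 0.0129, 0.0891]
ee_rot: [0.63, 0.767, 0.093, 0.078]
ft_force: [-0.7, -0.0, -2.5]
grip_width: 0.198
grasp_force: 58.8
tip XZ 388.1 42.4 TCP Y -79.9 raise 13.96 yaw 11.3 F [-0.7 -0.  -2.5] M [-0.12  0.36 -0.  ]
shift [ 0.001 -0.038  0.056] turn [0.066 0.003 0.004]
```

```bash
python3 -m inch '[[[0,-0.01,0.01],[0.01,0,0]],[[0,-0.01,0.015],[0.02,0,0]],[[0,-0.015,0.02],[0.03,0,0]],[[0,-0.02,0.03],[0.04,0,0]],[[0,-0.025,0.04],[0.05,0,0]],[[0,-0.03,0.05],[0.06,0,0]],[[0,-0.035,0.056],[0.066,0,0]],[[0,-0.038,0.056],[0.066,0,0]],[[0,-0.038,0.056],[0.066,0,0]],[[0,-0.038,0.056],[0.066,0,0]]]'
python3 - <<'E'
from h import *
tip();tip_target(384,42.5,-79.8,7,1,11.1)
E
```

```text
clock: 22.45
position: [0.4833, 0.0125, 0.0841]
ee_rot: [0.631, 0.77, 0.073, 0.062]
ft_force: [-0.3, 0.7, -0.9]
grip_width: 0.2
grasp_force: 58.9
tip XZ 384.1 42.1 TCP Y -79.9 raise 11.01 yaw 11.29 F [-0.3  0.7 -0.9] M [ 0.02  0.23 -0.01]
shift [0.002 0.017 0.082] turn [0.089 0.003 0.004]
```

```bash
python3 - <<'E'
from h import *
tip_target(383.5,42.5,-79.8,9,1,11.1)
E
python3 -m inch '[[[0,0,0.005],[0.01,0,0]],[[0,0,0.01],[0.015,0,0]],[[0,0,0.015],[0.02,0,0]],[[0,0,0.02],[0.025,0,0]],[[0,0,0.027],[0.03,0,0]],[[0,0,0.032],[0.037,0,0]],[[0,0,0.037],[0.044,0,0]],[[0,0,0.037],[0.044,0,0]],[[0,0,0.037],[0.044,0,0]],[[0,0,0.037],[0.044,0,0]]]'
python3 -c 'from h import *;tip()'
```

```text
shift [0.002 0.003 0.038] turn [0.045 0.003 0.004]
clock: 23.45
position: [0.4842, 0.0126, 0.0815]
ee_rot: [0.632, 0.771, 0.06, 0.051]
ft_force: [-2.9, -0.0, 4.1]
grip_width: 0.198
grasp_force: 59.9
tip XZ 383.6 42.7 TCP Y -80.0 raise 9.04 yaw 11.28 F [-2.9 -0.   4.1] M [-0.01  0.47 -0.02]
```

```bash
python3 -m inch '[[[0,0,0],[0,0,0]],[[0,0,0],[0,0,0]],[[0,0,0],[0,0,0]],[[0,0,0],[0,0,0]],[[0,0,0],[0,0,0]],[[0,0,-0.1],[0,0,0]],[[0,0,-0.2],[0,0,0]],[[0,0,-0.3],[0,0,0]],[[0,0,-0.5],[0,0,0]],[[0,0,-0.7],[0,0,0]]]' 0.6
python3 - <<'E'
from h import *
tip()
o=manip.get_obs()
_,a=snap('scene','s4.png'); _,w=snap('wrist','w4.png')
c=lambda im,x,y,w,h:cv2.resize(im[y:y+h,x:x+w,::-1],(400,300),interpolation=cv2.INTER_CUBIC)
cv2.imwrite('pics/m4.png',np.hstack([c(a,180,160,120,90),c(w,0,0,512,384)]))
plan(np.r_[(.396+.162)*WX-.0815*WY,.11],pose(11),1)
E
```

```text
clock: 24.45
position: [0.475, 0.0109, 0.1376]
ee_rot: [0.632, 0.771, 0.06, 0.051]
ft_force: [0.1, -0.4, 0.7]
grip_width: 0.603
grasp_force: 0.0
tip XZ 374.3 98.8 TCP Y -79.9 raise 9.03 yaw 11.28 F [ 0.1 -0.4  0.7] M [0.   0.13 0.03]
shift [-0.024  1.031  0.535] turn [0.206 0.002 0.006]
```

View pics/m4.png

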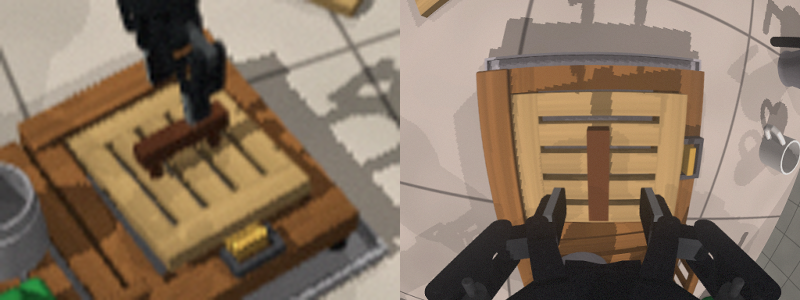

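```bash
python3 - <<'E'
from h import *
plan(np.r_[.545*WX-.0815*WY,.135],pose(11),1)
E
python3 -m inch '[[[0,0.1,-0.03],[0.02,0,0]],[[0,0.2,-0.03],[0.04,0,0]],[[0,0.3,0],[0.06,0,0]],[[0,0.4,0.03],[0.08,0,0]],[[0,0.5,0.05],[0.1,0,0]],[[0,0.6,0.08],[0.12,0,0]],[[-0.01,0.7,0.1],[0.15,0,0]],[[-0.02,0.8,0.14],[0.18,0,0]],[[-0.02,0.9,0.18],[0.2,0,0]],[[-0.02,0.92,0.18],[0.2,0,0]]]' 0
python3 - <<'E'
from h import *
tip();plan(np.r_[.545*WX-.0815*WY,.09],pose(11),1)
E
```

```text
shift [-0.024  0.921  0.201] turn [0.206 0.002 0.006]
clock: 25.55
position: [0.5495, 0.0244, 0.133]
ee_rot: [0.634, 0.773, -0.001, 0.001]
ft_force: [-0.7, 0.0, -0.3]
grip_width: 0.003
grasp_force: 0.0
tip XZ 445.0 109.6 TCP Y -80.9 raise -0.04 yaw 11.29 F [-0.7  0.  -0.3] M [-0.05  0.04  0.04]
shift [-0.006  0.012  0.538] turn [-0.001  0.005  0.006]
```

```bash
python3 -m inch '[[[0,0,0.08],[0,0,0]],[[0,0,0.16],[0,0,0]],[[0,0,0.24],[0,0,0]],[[0,0,0.32],[0,0,0]],[[0,0,0.4],[0,0,0]],[[0,0,0.45],[0,0,0]],[[0,0,0.5],[0,0,0]],[[0,0,0.54],[0,0,0]],[[0,0,0.58],[0,0,0]],[[0,0,0.6],[0,0,0]]]' >/dev/null
python3 -c 'from h import *;tip()'
python3 -m inch '[[[0,0,0.01],[0,0,0]],[[0,0,0.02],[0,0,0]],[[0,0,0.03],[0,0,0]],[[0,0,0.04],[0,0,0]],[[0,0,0.05],[0,0,0]],[[0,0,0.06],[0,0,0]],[[0,0,0.07],[0,0,0]],[[0,0,0.08],[0,0,0]],[[0,0,0.09],[0,0,0]],[[0,0,0.1],[0,0,0]]]'
python3 -c 'from h import *;tip()'
```

```text
tip XZ 444.5 61.9 TCP Y -81.2 raise 0.0 yaw 11.26 F [-0.   0.3  0.3] M [ 0.02  0.02 -0.03]
clock: 27.55
position: [0.5494, 0.024, 0.0781]
ee_rot: [0.634, 0.773, -0.001, 0.001]
ft_force: [-0.7, 0.7, 4.2]
grip_width: 0.001
grasp_force: 2.7
tip XZ 444.9 54.5 TCP Y -81.2 raise 0.05 yaw 11.26 F [-0.7  0.7  4.2] M [ 0.03  0.17 -0.06]
```

```bash
python3 -m inch '[[[0,0,0.01],[0,0,0]],[[0,0,0.02],[0,0,0]],[[0,0,0.03],[0,0,0]],[[0,0,0.04],[0,0,0]],[[0,0,0.045],[0,0,0]],[[0,0,0.05],[0,0,0]],[[0,0,0.05],[0,0,0]],[[0,0,0.05],[0,0,0]],[[0,0,0.05],[0,0,0]],[[0,0,0.05],[0,0,0]]]' >/dev/null
python3 -c 'from h import *;tip()'
```

```text
tip XZ 445.3 50.7 TCP Y -81.2 raise 0.11 yaw 11.27 F [-0.9  1.   6.8] M [0.1  0.07 0.03]
```

```bash
python3 -m inch '[[[0,0,0.01],[0,0,0]],[[0,0,0.02],[0,0,0]],[[0,0,0.03],[0,0,0]],[[0,0,0.04],[0,0,0]],[[0,0,0.05],[0,0,0]],[[0,0,0.06],[0,0,0]],[[0,0,0.07],[0,0,0]],[[0,0,0.07],[0,0,0]],[[0,0,0.07],[0,0,0]],[[0,0,0.07],[0,0,0]]]' >/dev/null
python3 -c 'from h import *;tip()'
python3 -m inch '[[[0,0,0.01],[0,0,0]],[[0,0,0.02],[0,0,0]],[[0,0,0.03],[0,0,0]],[[0,0,0.04],[0,0,0]],[[0,0,0.05],[0,0,0]],[[0,0,0.06],[0,0,0]],[[0,0,0.06],[0,0,0]],[[0,0,0.06],[0,0,0]],[[0,0,0.06],[0,0,0]],[[0,0,0.06],[0,0,0]]]' >/dev/null
python3 -c 'from h import *;tip()'
```

```text
tip XZ 444.3 44.5 TCP Y -81.3 raise -0.02 yaw 11.25 F [ 1.1 -0.  -0. ] M [ 0.02 -0.1  -0.02]
tip XZ 444.4 39.8 TCP Y -81.3 raise -0.0 yaw 11.26 F [0.2 1.2 0.7] M [-0.01 -0.11 -0.02]
```

```bash
python3 -m inch '[[[0,0,0.01],[0,0,0]],[[0,0,0.02],[0,0,0]],[[0,0,0.03],[0,0,0]],[[0,0,0.04],[0,0,0]],[[0,0,0.05],[0,0,0]],[[0,0,0.06],[0,0,0]],[[0,0,0.07],[0,0,0]],[[0,0,0.08],[0,0,0]],[[0,0,0.085],[0,0,0]],[[0,0,0.085],[0,0,0]]]' >/dev/null
python3 -c 'from h import *;tip()'
python3 -m inch '[[[0,0,0.005],[0,0,0]],[[0,0,0.01],[0,0,0]],[[0,0,0.015],[0,0,0]],[[0,0,0.02],[0,0,0]],[[0,0,0.02],[0,0,0]],[[0,0,0.02],[0,0,0]],[[0,0,0.02],[0,0,0]],[[0,0,0.02],[0,0,0]],[[0,0,0.02],[0,0,0]],[[0,0,0.02],[0,0,0]]]' >/dev/null
python3 - <<'E'
from h import *
tip()
_,a=snap('scene','s5.png'); _,b=snap('side','d5.png'); _,w=snap('wrist','w5.png')
c=lambda im,x,y,w,h:cv2.resize(im[y:y+h,x:x+w,::-1],(400,300),interpolation=cv2.INTER_CUBIC)
cv2.imwrite('pics/m5.png',np.vstack([np.hstack([c(a,200,170,100,75),c(b,230,160,100,75)]),np.hstack([c(w,0,0,256,192),c(w,256,0,256,192)])]))
E
```

```text
tip XZ 444.3 32.8 TCP Y -81.3 raise -0.01 yaw 11.26 F [-0.4  0.2 -0.4] M [0.02 0.07 0.04]
tip XZ 444.6 31.7 TCP Y -81.3 raise 0.02 yaw 11.26 F [-2.6 -0.7  6.4] M [0.  0.5 0. ]
```

View pics/m5.png

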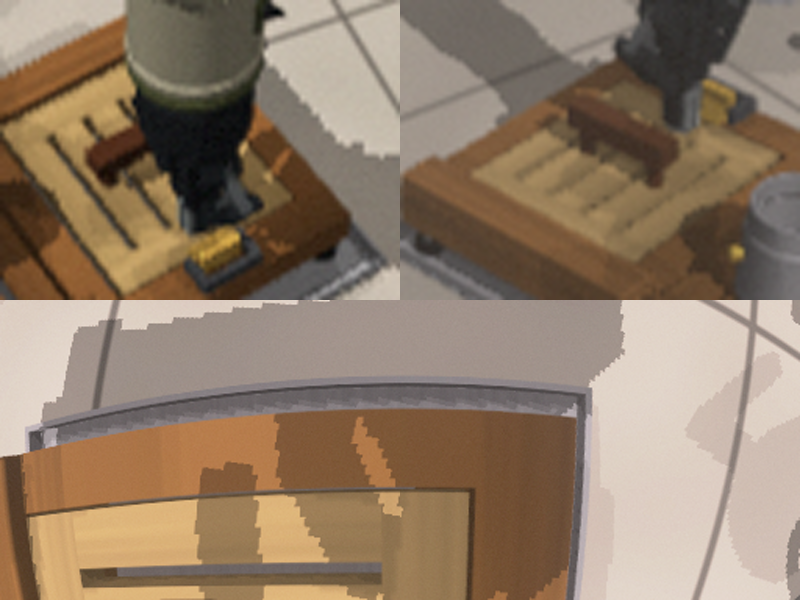

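```bash
python3 -m inch '[[[0,0,0.004],[0,0,0]],[[0,0,0.008],[0,0,0]],[[0,0,0.01],[0,0,0]],[[0,0,0.01],[0,0,0]],[[0,0,0.01],[0,0,0]],[[0,0,0.01],[0,0,0]],[[0,0,0.01],[0,0,0]],[[0,0,0.01],[0,0,0]],[[0,0,0.01],[0,0,0]],[[0,0,0.01],[0,0,0]]]' >/dev/null
python3 -c 'from h import *;tip();print(manip.get_obs()["position"])'
```

```text
tip XZ 444.7 31.5 TCP Y -81.3 raise 0.03 yaw 11.25 F [-6.4 -0.4 13.9] M [0.01 1.26 0.01]
[0.54918215 0.02391917 0.05501892]
```

```bash
python3 -m inch '[[[0,0,-0.02],[0,0,0]],[[0,0,-0.05],[0,0,0]],[[0,0,-0.1],[0,0,0]],[[0,0,-0.2],[0,0,0]],[[0,0,-0.3],[0,0,0]],[[0,-0.1,-0.45],[0,0,0]],[[0,-0.2,-0.6],[0,0,0]],[[0,-0.3,-0.75],[0,0,0]],[[0,-0.4,-0.9],[0,0,0]],[[0,-0.5,-1],[0,0,0]]]'
python3 - <<'E'
from h import *
a=snap('scene','s6.png')[1]; b=snap('side','d6.png')[1]; o,w=snap('wrist','w6.png')
c=lambda im,x,y,w,h:cv2.resize(im[y:y+h,x:x+w,::-1],(400,300),interpolation=cv2.INTER_CUBIC)
old=cv2.imread('pics/side0.png')[:,:,::-1]
cu,cv_=map(int,proj('wrist',np.r_[.566*WX-.0815*WY,.06],o)); print(cu,cv_)
cv_=min(max(cv_,40),330)
cv2.imwrite('pics/m6.png',np.vstack([np.hstack([c(a,230,205,60,45),c(cv2.imread('pics/scene0.png')[:,:,::-1],230,205,60,45)]),np.hstack([c(b,270,160,64,48),c(w,cu-60,cv_-60,120,90)])]))
E
```

```text
clock: 34.7
position: [0.5099, 0.0162, 0.1355]
ee_rot: [0.634, 0.773, -0.0, 0.002]
ft_force: [0.1, 0.2, 0.2]
grip_width: -0.005
grasp_force: 0.0
337 205
```

View pics/m6.png

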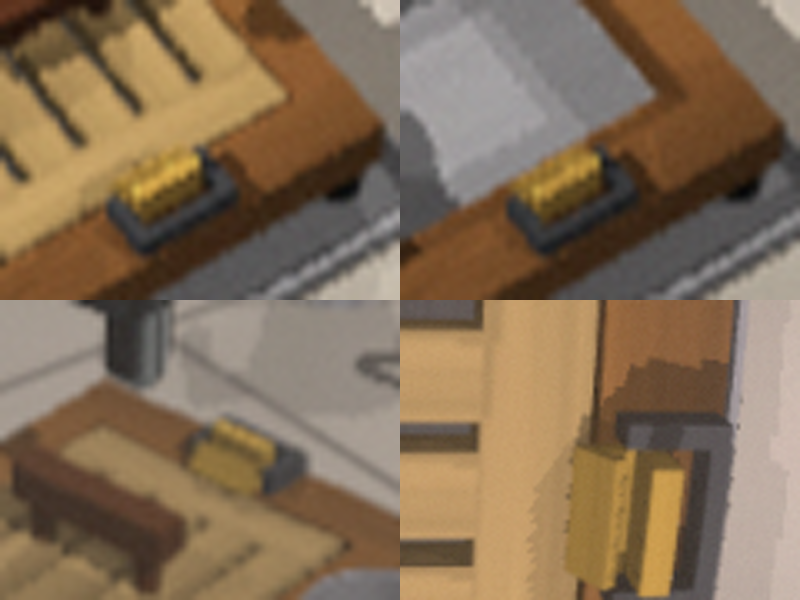

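```bash
python3 -c 'from workcell import manip;print(manip.hand_in())'
```

```text
the job is handed in; nothing more can be done
None
```

The deck is seated in the wing with the tongue in the groove. The catch is sprung out over its far edge and the arm is clear. The job was handed in at about 35 s, and no verdict came back.

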